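# Thread the hub nut onto an inclined seed meter

### The arm

A 7-joint arm with a two-finger parallel gripper is mounted at the origin on the work surface. World frame = base frame: x ahead of the robot, y to its left, z up, the work surface at z = 0. Lengths are in m, angles in rad, forces in N, time in s.
With the tool pointing down it reaches from about 0.35 to 0.9 m from the base axis. Payload 8.1 kg.
Tool frame: the origin (TCP) lies at the very end of the fingers, on their centre line; the grasp point (between the pads) lies 19 mm behind it; y points along the fingers, x is the direction in which the jaws open and shut, and the axes are right-handed (so a half turn about y gives the same grasp; the last joint's range is limited). The gripper opens to 85 mm and grips with 20 to 120 N. Pads are 22 mm wide; open, the fingers measure 114 mm over their backs; the gripper's body (76 mm by 85 mm) begins 54 mm behind the grasp point. The pads swing forward as they close: fully open they stand 13 mm farther back than shut.
Start: joints at [-1.31, 0.434, 0.025, 1.573, -0.012, 1.134, -0.075], TCP at [0.222, 0.584, 0.231] pointing down, gripper open.
Joint ranges: [-2.62, 2.62], [-0.44, 2.09], [-1.27, 1.32], [0.08, 2.57], [-1.32, 4.46], [0.12, 2], [-2.74, 2.74]. Speed limits (rad/s): [2.22, 2.22, 3.01, 3.01, 3.14, 3.14, 3.14].

### API

Orientations are given as a unit quaternion [x, y, z, w].
In Python, from station import manip gives the robot as it stands.
- The arm moves only by the tool apply_moves, never from a script. Its argument "moves" is text: rows parted by semicolons, each of 5 numbers parted by spaces: the finger opening in m, from 0 to 0.0854, then the shift along the tool's x, y, z in m, then the turn about the tool's y in rad. A call has 1 to 10 rows; each row shifts and turns the pose as measured when the row begins, along the tool's axes as they then stand; what a row does not reach is not made up. A row lasts 1/8 s, in which the tool goes at most 62.5 mm and 10.7 degrees, less where a joint would pass 70% of its speed; a pose out of reach is approached as far as the arm can. A call is refused whole if a number of a shift passes 0.0625 or a number of a turn 0.188, either way. A call with a gripper value outside its range is refused whole. The fingers move at their own pace and stop on an object; "newtons" is the grip in N (left out, the last holds). Time passes only in rows, so rows that do not move let the fingers close. It gives the time, the measured TCP pose, the force and the opening at its end, in the units of the state.
- manip.get_obs(): the state, without advancing time (a new reading comes with each control period).
- manip.read_camera(name): name is "scene" or "top" or "wrist"; returns the picture (420x560x3 uint8, red, green, blue); there is no depth.
- manip.camera_model(name): a dict with "fov_y" (degrees; the focal length in pixels is half the picture's height over the tangent of half this angle, whatever the lens; pixels are square), "cx", "cy" (the principal point, pixels), "xyz" and "rotation" of the camera in the world. Camera axes: x right, y down, z forward; pixel columns grow to the right and rows downward; lengths in m; the calibration is good to about 2 mm. A picture is of the moment at which its call begins: read the wrist's pose just before it. camera_model takes no time and is no camera call; for the wrist camera it gives the pose at the moment of the call.
- manip.finish_job(): hands the job in, once; it reports no verdict.
The state is a dict: "time": time; "qpos": joint angles; "joint_velocities": joint speeds; "tau": joint torques, N m; "position": TCP position; "orientation": TCP orientation; "force": force on the tool from outside, world axes, zero at the start; "moment": the same for the moment, N m; "gripper_width": finger opening in m.
Only numpy, scipy, OpenCV 4.12 (cv2) and the standard library are available. Lean on these libraries where they do the work, as an engineer would, in place of code of your own. Each camera call takes 0.05 s, during which the arm holds its last target. There are 200 camera calls.

### The job

Pick up the grey hub nut and set it on the seed meter's tilted threaded hub, square to the seed plate and with its long grip pointing up and down the slope. Holding it so, turn it backward (counter-clockwise, seen from the nut's top) until it drops a little into the thread start, then turn it forward (clockwise) until it is screwed fully home, and let go. Leave the sprocket, brush holder and bushing where they lie.

Things in the scene. Friction and masses are not known exactly. Their poses are not given: they have to be found in the camera images.
- nut_center (a point): Centre (half-way up, on the axis) of the loose grey plastic hub nut, 60 mm tall, about 150 g, upright at the start. z: the nut's axis, towards the grip. Lower 24 mm: round skirt, 58 mm diameter, open below. On it a flat-sided grip block 52 mm long (along x), 34 mm wide (along y), from 24 to 60 mm above the underside: hold it across the 34 mm, fingertips above the skirt.
- nut_foot (a point): Centre of the nut's underside, axes as nut_center. Inside, a 28.4 mm bore with a chamfered mouth runs up from the skirt's cavity (from 21.5 mm to 57.5 mm above the underside), and two 4.5 mm pins, 5 mm above the underside, point inward along +x and -x. A half turn about the axis changes nothing.
- hub_seat (a point): Centre of the black seed plate's face (160 mm diameter, round cells near its rim) on the fixed seed meter, at the foot of the steel hub. z: the hub's axis, out of the plate, leaning 30 degrees from vertical; x: straight up the slope; y: level, across the plate. When fully home the nut's underside is 1 mm above this face; friction keeps it there.
- hub_top (a point): Tip of the hub, 57 mm from the plate along the axis; axes as hub_seat. The hub is a 25 mm post, 48 mm high plus a 9 mm tapered tip, with a two-start coarse thread of 44 mm diameter round its foot. How far the thread is turned about the axis differs every time and is not given; it does not turn by hand. Pushing the nut with about 6 N along the axis is enough at every step.
- thread_top (a point): Point on the axis level with the thread's top, 16.5 mm from the plate; axes as hub_seat. Set on with its x along the slope (within 0.25 rad), the nut rests on top of the thread, underside 14 mm from the plate. Turned backward by an unknown 0.4 to 1.4 rad from the slope line it falls 9 mm into a thread start. Turning forward on top of the thread only meets a solid stop.
- thread_start (a point): Point on the axis 5 mm from the plate; axes as hub_seat. The nut's underside is here after the drop. The thread start leaves the nut 0.43 rad of free turn; its backward end is a solid stop. From there forward: level at first, then 4 mm down within 0.7 rad (1.2 mm axial play), then level to the end stop, 1.0 to 1.45 rad from where it dropped in all.
- sprocket: Zinc sprocket lying flat, 80 mm diameter, 5 mm thick with an 18 mm high boss; origin: centre of its underside. Leave alone.
- brush_holder: Blue polymer brush holder, 60 x 22 mm, 30 mm high; origin: centre of its underside, x along its length. Leave alone.
- bushing: Bronze bushing standing on end, 28 mm diameter, 26 mm high; origin: centre of its underside. Leave alone.

How it is judged:
On the way, in this order (a step that is already met when the one before it is completed fails the run):
1. the nut sits on top of the thread, with its grip along the slope (z of nut_foot in the frame of hub_seat between 0.011 and 0.0165 m and x of nut_foot in the frame of hub_seat between -0.004 and 0.004 m and y of nut_foot in the frame of hub_seat between -0.004 and 0.004 m and angle between the z axis of nut_foot and the z axis of hub_seat, either way round below 0.15 rad and angle between the x axis of nut_foot and the x axis of hub_seat, either way round below 0.3 rad), for 0.2 s.
2. turned backward, the nut has dropped into the thread start (z of nut_foot in the frame of hub_seat below 0.0075 m and x of nut_foot in the frame of hub_seat between -0.004 and 0.004 m and y of nut_foot in the frame of hub_seat between -0.004 and 0.004 m), for 0.1 s.
At the end, for the whole second after the job is handed in: The nut is screwed home on the hub: its underside within 2.4 mm of the seed plate's face, within 4 mm of the hub's axis each way, its axis within 0.15 rad of the hub's, at rest and released; sprocket, brush holder and bushing within 30 mm of where they lay (z of nut_foot in the frame of hub_seat below 0.0024 m and x of nut_foot in the frame of hub_seat between -0.004 and 0.004 m and y of nut_foot in the frame of hub_seat between -0.004 and 0.004 m and angle between the z axis of nut_foot and the z axis of hub_seat, either way round below 0.15 rad and linear speed of nut below 0.02 m/s); the robot touches nothing.
It fails at once if the sprocket is disturbed (distance of sprocket from where it was at the start of the episode above 0.03 m).
It fails at once if the brush holder is disturbed (distance of brush_holder from where it was at the start of the episode above 0.03 m).
It fails at once if the bushing is disturbed (distance of bushing from where it was at the start of the episode above 0.03 m).
It also fails if it takes over 72 s, if anything falls off the work surface, if the arm or the gripper's body presses on something with over 40 N, if the wrist force passes 120 N, or if a joint passes its speed limit or range.

## Working session

There is one attempt and no reset: what is moved stays moved. The work goes in short steps, Python scripts to look and compute and a tool call to move; the robot and the scene stay as the last step left them, time stands still between calls to the robot, and variables do not carry over. Pictures are saved under pics/ and viewed, about 8 in all and at most 12, crops included, and the job is handed in when it is done.

Besides the shell and the picture viewer there is one more tool, called after "Request:" as name(argument=value, ...) on one line, values as JSON. apply_moves: Moves the arm, as the interface text tells. Its arguments: {"type":"object","properties":{"moves":{"type":"string"},"newtons":{"type":"number"}},"required":["moves"]}

```bash
ls; mkdir -p pics; python3 - <<'E'
from station import manip
import cv2,numpy as np
o=manip.get_obs()
for k in o: print(k,np.round(o[k],4))
for n in ("scene","top","wrist"):
    m=manip.camera_model(n); print(n,{k:np.round(v,4).tolist() if not isinstance(v,str) else v for k,v in m.items()})
    cv2.imwrite(f"pics/{n}0.png",cv2.cvtColor(manip.read_camera(n),cv2.COLOR_RGB2BGR))
E
```

```text
pics
time 0.0
qpos [-1.3096  0.4352  0.025   1.5741 -0.0116  1.134  -0.0751]
joint_velocities [ 0.0003  0.0008 -0.0007 -0.0004 -0.0001 -0.0001  0.0014]
tau [-1.10000e-03 -6.70472e+01  1.02440e+00 -3.16210e+01  1.54000e-02
  1.27000e-02 -0.00000e+00]
position [0.2223 0.5836 0.2305]
orientation [ 0.5826  0.4009 -0.4017 -0.5819]
force [ 0.9611  0.2091 -0.4148]
moment [ 0.0445 -0.0328  0.0283]
gripper_width 0.0858
scene {'fov_y': 55.1363, 'cx': 275.0514, 'cy': 208.1114, 'xyz': [0.9555, -0.2446, 0.5284], 'rotation': [0.7813, 0.4432, -0.223, -0.3787]}
top {'fov_y': 45.5829, 'cx': 271.276, 'cy': 202.5388, 'xyz': [0.4162, -0.0113, 1.06], 'rotation': [0.7077, -0.7039, 0.044, -0.043]}
wrist {'fov_y': 71.4772, 'cx': 285.5179, 'cy': 207.5181, 'xyz': [0.1455, 0.6132, 0.3741], 'rotation': [0.8118, 0.5597, 0.0934, 0.1376]}
```

View pics/scene0.png

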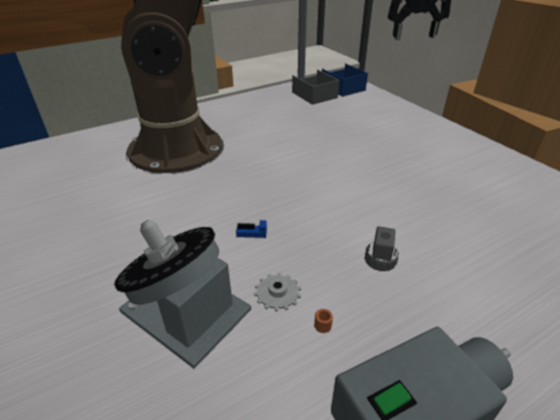

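View pics/top0.png

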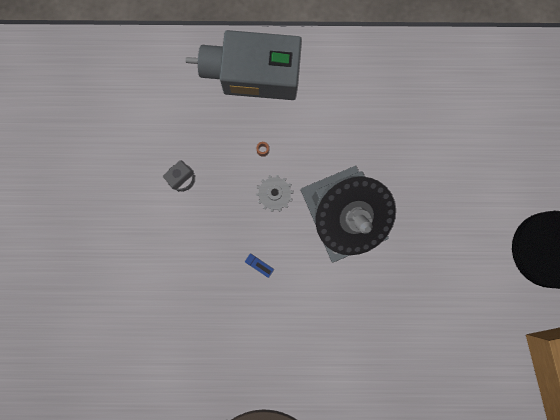

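The scene view shows the nut at about (383,248), the hub tip at (150,226) and the plate at (167,258). The top view shows the nut at (179,174), the plate centre near (356,216) and the hub tip near (365,228). Next I'll measure these and check the tool axis.

```bash
cat > h.py <<'E'
from station import manip
import cv2,numpy as np
from scipy.spatial.transform import Rotation as R
np.set_printoptions(precision=4,suppress=True)
def ray(m,uv):
    f=210/np.tan(np.radians(m["fov_y"])/2)
    d=np.array([(uv[0]-m["cx"])/f,(uv[1]-m["cy"])/f,1.])
    d=R.from_quat(m["rotation"]).apply(d); return np.array(m["xyz"]),d/np.linalg.norm(d)
def proj(m,p):
    f=210/np.tan(np.radians(m["fov_y"])/2)
    q=R.from_quat(m["rotation"]).inv().apply(np.array(p)-m["xyz"]); return np.array([m["cx"]+f*q[0]/q[2],m["cy"]+f*q[1]/q[2]])
def onz(m,uv,z):
    o,d=ray(m,uv); return o+d*(z-o[2])/d[2]
def tri(a,b):
    (o1,d1),(o2,d2)=a,b
    s=np.linalg.lstsq(np.c_[d1,-d2],o2-o1,rcond=None)[0]
    p,q=o1+s[0]*d1,o2+s[1]*d2; return (p+q)/2,np.linalg.norm(p-q)
def tool():
    o=manip.get_obs(); return np.array(o["position"]),R.from_quat(o["orientation"]).as_matrix(),o
E
python3 - <<'E'
from h import *
p,M,o=tool(); print("tool axes cols\n",M)
S,T=manip.camera_model("scene"),manip.camera_model("top")
s,t=cv2.imread("pics/scene0.png"),cv2.imread("pics/top0.png")
def el(im,box,thr):
    x0,y0,x1,y1=box; g=im[y0:y1,x0:x1].max(2); m=(g<thr).astype(np.uint8)
    m=cv2.morphologyEx(m,cv2.MORPH_CLOSE,np.ones((7,7)))
    c=max(cv2.findContours(m,0,1)[0],key=cv2.contourArea); h=cv2.convexHull(c)
    e=cv2.fitEllipse(h); return (e[0][0]+x0,e[0][1]+y0),e[1],e[2],cv2.boundingRect(c)
es=el(s,(100,215,225,300),45); et=el(t,(305,165,405,265),45)
print("ell",es,et)
c,r=tri(ray(S,es[0]),ray(T,et[0])); print("plate c",c,r)
print("tip",tri(ray(S,(148,225)),ray(T,(367,230))))
print("nut top",tri(ray(S,(385,232)),ray(T,(177,168))), onz(T,(177,168),.06))
for n,uv in dict(spr=(275,193),brush=(259,265),bush=(263,149)).items(): print(n,onz(T,uv,.015))
big=np.hstack([cv2.resize(t[150:205,150:210],(400,367),interpolation=2),cv2.resize(t[165:270,300:405],(367,367),interpolation=2)])
cv2.imwrite("pics/crop1.png",big)
E
```

```text
tool axes cols
 [[ 0.3559 -0.0003 -0.9345]
 [ 0.9345 -0.0012  0.3559]
 [-0.0012 -1.     -0.0001]]
ell ((163.94552993774414, 259.9075622558594), (32.38951110839844, 114.01530456542969), 59.367279052734375, (15, 13, 99, 65)) ((355.06920623779297, 215.45985412597656), (72.89034271240234, 83.02107238769531), 48.498939514160156, (11, 12, 79, 78))
plate c [ 0.5094 -0.1749  0.1081] 0.004150674859021086
tip (array([ 0.4793, -0.1838,  0.157 ]), np.float64(0.003986898461642851))
nut top (array([0.6052, 0.1748, 0.0749]), np.float64(0.0048476664865519875)) [0.6096 0.1796 0.06  ]
spr [ 0.5658 -0.0202  0.015 ]
brush [0.4147 0.0123 0.015 ]
bush [0.6605 0.0058 0.015 ]
```

View pics/crop1.png

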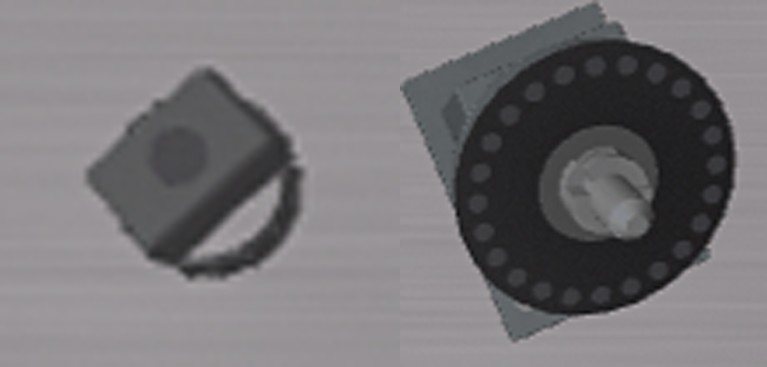

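The crop shows the nut's long axis running along image direction (115,-105) and its top hole at pixel (176.7,173.2). The hub leans towards the robot base. Moves can only turn about the tool's own axis, so tilting will need some care. First I'll approach the nut.

```bash
cat >> h.py <<'E'
def plan(target,turn=0.,step=.06,tstep=.18,pos=None,M=None):
    "rows (tool x y z, turn) from the present pose to target, turning about tool y meanwhile"
    p,Mt,o=tool(); M=Mt if M is None else M; p=p if pos is None else pos
    d=np.array(target)-p; n=int(max(np.ceil(np.linalg.norm(d)/step),np.ceil(abs(turn)/tstep),1))
    for i in range(n):
        v=(M@R.from_euler('y',turn*i/n).as_matrix()).T@d/n
        print("%.4f %.4f %.4f %.3f"%(*v,turn/n),end="; ")
    print()
E
python3 - <<'E'
from h import *
T=manip.camera_model("top");p,M,o=tool()
k=lambda x,y:(150+x*60/400,150+y*55/367)
c=onz(T,k(178,155),.06); a=[onz(T,k(*q),.06)[:2] for q in ((90,175),(205,70),(155,255),(275,140))]
print("nut top centre",c,"corners mean",np.mean(a,0)); v=(a[1]-a[0])+(a[3]-a[2]); 
print("long az",np.degrees(np.arctan2(v[1],v[0])),"toolx az",np.degrees(np.arctan2(M[1,0],M[0,0])))
plan([c[0],c[1],.2])
E
```

```text
nut top centre [0.5988 0.1799 0.06  ] corners mean [0.5973 0.1788]
long az -45.54422977674196 toolx az 69.1516210199532
-0.0243 0.0031 -0.0496 0.000; -0.0243 0.0031 -0.0496 0.000; -0.0243 0.0031 -0.0496 0.000; -0.0243 0.0031 -0.0496 0.000; -0.0243 0.0031 -0.0496 0.000; -0.0243 0.0031 -0.0496 0.000; -0.0243 0.0031 -0.0496 0.000; -0.0243 0.0031 -0.0496 0.000; -0.0243 0.0031 -0.0496 0.000; -0.0243 0.0031 -0.0496 0.000;
```

Request:
apply_moves(moves="0.085 -0.012 0.002 -0.025 0; 0.085 -0.024 0.003 -0.05 0; 0.085 -0.024 0.003 -0.05 0; 0.085 -0.024 0.003 -0.05 0; 0.085 -0.024 0.003 -0.05 0; 0.085 -0.024 0.003 -0.05 0; 0.085 -0.024 0.003 -0.05 0; 0.085 -0.024 0.003 -0.05 0", newtons=40)

```text
time: 1.15
position: [0.5129, 0.278, 0.2048]
orientation: [-0.58, -0.403, 0.406, 0.58]
force: [1.3, 0.5, 0.5]
gripper_width: 0.0848
```

```bash
python3 - <<'E'
from h import *
plan([.598,.180,.17],.43,.045)
print(manip.get_obs()["qpos"])
E
```

```text
-0.0208 0.0115 -0.0379 0.143; -0.0152 0.0115 -0.0405 0.143; -0.0093 0.0115 -0.0423 0.143; 
[-0.6885  0.3915  0.1387  1.7178 -0.0622  1.04    0.6895]
```

Request:
apply_moves(moves="0.085 -0.021 0.0115 -0.038 0.143; 0.085 -0.015 0.0115 -0.0405 0.143; 0.085 -0.009 0.0115 -0.042 0.143; 0.085 0 0 0 0; 0.085 0 0 0 0")

```text
time: 1.78
position: [0.6022, 0.1712, 0.1679]
orientation: [0.656, 0.263, -0.267, -0.655]
force: [-0.5, 0.4, 0.6]
gripper_width: 0.0854
```

```bash
python3 - <<'E'
from h import *
p,M,o=tool(); print(p,o["qpos"],o["time"]); print(M)
W=manip.camera_model("wrist"); im=cv2.cvtColor(manip.read_camera("wrist"),cv2.COLOR_RGB2BGR); cv2.imwrite("pics/w1.png",im)
print("expect nut top",proj(W,[.598,.18,.06]))
import json; json.dump({k:np.array(v).tolist() for k,v in W.items()},open("w1.json","w"))
E
```

```text
[0.6022 0.1712 0.1679] [-0.5448  0.4995  0.2674  1.6593 -0.1474  1.0077  0.5395] 1.775
[[ 0.7189 -0.0038 -0.6951]
 [ 0.6951 -0.0037  0.7189]
 [-0.0053 -1.     -0.    ]]
expect nut top [288.753  192.5814]
```

View pics/w1.png

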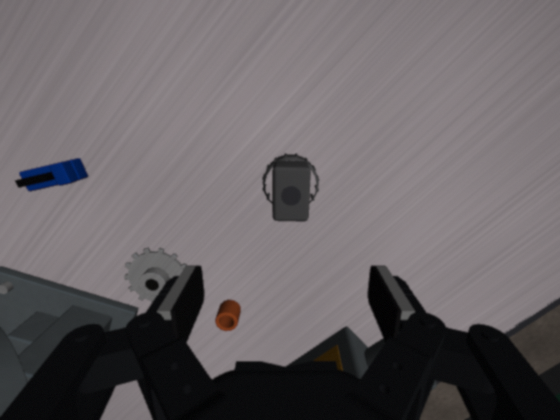

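The wrist view shows the nut's top face centred near (291,195), with its edges parallel to the tool axes.

```bash
python3 - <<'E'
from h import *
import json
W=json.load(open("w1.json")); im=cv2.imread("pics/w1.png")
g=cv2.cvtColor(im,6)[150:235,250:335]; _,m=cv2.threshold(g,85,255,1)
m=cv2.morphologyEx(m,cv2.MORPH_OPEN,np.ones((9,9)))
c=max(cv2.findContours(m,0,1)[0],key=cv2.contourArea); r=cv2.minAreaRect(c); b=cv2.boundingRect(c); print(r,b)
for uv in ((291,196),(r[0][0]+250,r[0][1]+150)): print(onz(W,uv,.06))
p,M,o=tool()
c=onz(W,(291.3,195),.06); plan([c[0],c[1],.08]);print(c)
E
```

```text
((41.0, 37.0), (66.0, 38.0), 90.0) (22, 4, 39, 67)
[0.6017 0.1791 0.06  ]
[0.5958 0.1851 0.06  ]
0.0031 0.0440 0.0037 0.000; 0.0031 0.0440 0.0037 0.000; 
[0.6012 0.18   0.06  ]
```

Request:
apply_moves(moves="0.085 0.003 0.03 0.0035 0; 0.085 0.003 0.03 0.0035 0; 0.085 0 0.03 0 0; 0.085 0 0.03 0 0; 0.085 0 0.015 0 0; 0.085 0 0 0 0")

```text
time: 2.58
position: [0.5992, 0.1892, 0.0324]
orientation: [-0.653, -0.27, 0.27, 0.654]
force: [-0.0, 1.3, 0.5]
gripper_width: 0.085
```

```bash
python3 - <<'E'
from h import *
p,M,o=tool(); print(p); plan([.6005,.1795,.027])
E
```

```text
[0.5992 0.1892 0.0324]
-0.0060 0.0054 -0.0078 0.000;
```

Request:
apply_moves(moves="0.085 -0.006 0.0045 -0.008 0; 0.085 0 0 0 0; 0.085 0 0 0 0")

```text
time: 2.95
position: [0.6025, 0.1792, 0.0305]
orientation: [-0.653, -0.272, 0.269, 0.654]
force: [0.6, -0.0, 0.9]
gripper_width: 0.085
```

```bash
python3 - <<'E'
from h import *
p,M,o=tool(); print(p); plan([.6005,.1795,.027]); print(M)
E
```

```text
[0.6025 0.1792 0.0305]
-0.0012 0.0035 0.0016 0.000; 
[[ 0.708   0.0033 -0.7062]
 [ 0.7062  0.0037  0.708 ]
 [ 0.0049 -1.      0.0003]]
```

Request:
apply_moves(moves="0.085 -0.001 0.003 0.0015 0; 0.03 0 0 0 0; 0.03 0 0 0 0; 0.03 0 0 0 0; 0.03 0 0 0 0; 0.03 0 0 0 0", newtons=70)

```text
time: 3.7
position: [0.6011, 0.1799, 0.0284]
orientation: [-0.653, -0.272, 0.268, 0.654]
force: [-0.1, 0.9, 0.4]
gripper_width: 0.0337
```

Nut gripped (width 33.7 mm). Next I lift it and stretch outward to see how the arm behaves at its reach limit. The hub axis needs the tool tilted outward by 30°, and the moves have no tilt axis.

Request:
apply_moves(moves="0.03 0 -0.02 0 0; 0.03 0 -0.05 0 0; 0.03 0 -0.05 0 0; 0.03 0 -0.05 0 0; 0.03 0.04 -0.04 -0.022 0; 0.03 0.045 -0.03 -0.024 0; 0.03 0.045 0 -0.024 0; 0.03 0.045 0 -0.024 0; 0.03 0.045 0 -0.024 0; 0.03 0 0 0 0")

```text
time: 4.95
position: [0.8376, 0.2517, 0.2671]
orientation: [-0.652, -0.269, 0.273, 0.654]
force: [0.1, -0.8, -3.5]
gripper_width: 0.0336
```

```bash
cat > st.py <<'E'
from h import *
p,M,o=tool(); print(p,"t",o["time"],"w",o["gripper_width"]); print("q",np.array(o["qpos"])); print("F",np.array(o["force"])); print("tool x",M[:,0],"y",M[:,1],"tilt",np.degrees(np.arccos(-M[2,1])),"az",np.degrees(np.arctan2(M[1,1],M[0,1])))
E
python3 st.py
```

```text
[0.8376 0.2517 0.2671] t 4.95 w 0.03355904450459912
q [-0.4294  0.9399  0.2948  0.5847 -0.2398  1.6427  0.518 ]
F [ 0.1138 -0.8229 -3.4692]
tool x [ 0.7065  0.7077 -0.0044] y [-0.0068  0.0007 -1.    ] tilt 0.39337237737375863 az 174.545293570078
```

Request:
apply_moves(moves="0.03 0.04 0 -0.021 0; 0.03 0.04 0 -0.021 0; 0.03 0.03 0 -0.016 0; 0.03 0.03 0 -0.016 0; 0.03 0 0 0 0")

```text
time: 5.58
position: [0.9056, 0.2392, 0.2736]
orientation: [-0.655, -0.262, 0.22, 0.674]
force: [-0.3, -1.6, -3.0]
gripper_width: 0.0334
```

```bash
python3 st.py
```

```text
[0.9056 0.2392 0.2736] t 5.575 w 0.03338073411982153
q [-0.3296  1.18    0.9472  0.0892 -0.9543  1.8519  0.4331]
F [-0.3036 -1.5629 -2.9783]
tool x [0.7656 0.6401 0.0651] y [ 0.0463  0.0462 -0.9979] tilt 3.7493505864299457 az 44.936126068147765
```

Stretching does tilt the tool, so the unreachable pose is traded off against orientation. Going up should bring joint 6 to its limit and tilt the tool outward in the arm's plane.

Request:
apply_moves(moves="0.03 -0.02 -0.04 0.01 0; 0.03 -0.02 -0.05 0.01 0; 0.03 0 -0.05 0 0; 0.03 0 -0.05 0 0; 0.03 0 0 0 0")

```text
time: 6.2
position: [0.8418, 0.2142, 0.4212]
orientation: [-0.653, -0.265, 0.211, 0.678]
force: [-0.5, 0.9, -2.4]
gripper_width: 0.0338
```

```bash
python3 st.py
```

```text
[0.8418 0.2142 0.4212] t 6.2 w 0.03378265221590521
q [-0.3214  1.0079  0.8334  0.089  -0.8413  1.9998  0.4195]
F [-0.4784  0.8834 -2.3759]
tool x [0.771  0.6314 0.0833] y [ 0.0599  0.0583 -0.9965] tilt 4.793416004147305 az 44.21783972244167
```

Request:
apply_moves(moves="0.03 0 -0.03 0 0; 0.03 0 -0.04 0 0; 0.03 0 -0.04 0 0; 0.03 0 -0.04 0 0; 0.03 0 0 0 0")

```text
time: 6.82
position: [0.819, 0.2062, 0.5141]
orientation: [-0.653, -0.3, 0.174, 0.673]
force: [0.3, 0.2, -2.2]
gripper_width: 0.0335
```

```bash
python3 st.py
```

```text
[0.819  0.2062 0.5141] t 6.825 w 0.033460756171497484
q [-0.3074  0.8839  0.3302  0.0836 -0.3549  2.0022  0.3908]
F [ 0.2853  0.2274 -2.2022]
tool x [0.7589 0.6269 0.1764] y [ 0.1573  0.0864 -0.9838] tilt 10.337323619362477 az 28.775642344002303
```

Request:
apply_moves(moves="0.03 0 -0.03 0 0; 0.03 0 -0.03 0 0; 0.03 0 -0.03 0 0; 0.03 0 -0.03 0 0; 0.03 0 -0.03 0 0; 0.03 0 -0.03 0 0; 0.03 0 0 0 0")

```text
time: 7.7
position: [0.7385, 0.1749, 0.6324]
orientation: [-0.657, -0.32, 0.145, 0.667]
force: [-0.4, -0.1, -2.7]
gripper_width: 0.0334
```

```bash
python3 st.py
```

```text
[0.7385 0.1749 0.6324] t 7.7 w 0.03342644862574655
q [-0.35    0.6513  0.3868  0.2579 -0.3437  2.002   0.4246]
F [-0.3775 -0.0668 -2.7047]
tool x [0.7534 0.6138 0.2361] y [ 0.2263  0.0951 -0.9694] tilt 14.209876061194066 az 22.795637390636514
```

Request:
apply_moves(moves="0.03 0.025 -0.025 -0.009 0; 0.03 0.025 -0.025 -0.009 0; 0.03 0.025 -0.025 -0.009 0; 0.03 0.025 -0.025 -0.009 0; 0.03 0.025 -0.025 -0.009 0; 0.03 0.025 -0.025 -0.009 0; 0.03 0 0 0 0")

```text
time: 8.57
position: [0.7684, 0.1918, 0.6721]
orientation: [-0.644, -0.368, 0.093, 0.664]
force: [1.2, -0.9, -0.5]
gripper_width: 0.0335
```

```bash
python3 st.py
```

```text
[0.7684 0.1918 0.6721] t 8.575 w 0.03351551566435184
q [-0.3247  0.7294  1.3146  0.0838 -1.3135  2.0019  0.4202]
F [ 1.1694 -0.8948 -0.473 ]
tool x [0.7121 0.5977 0.3683] y [ 0.3496  0.1531 -0.9243] tilt 22.436598410029212 az 23.65175255125747
```

Request:
apply_moves(moves="0.03 0.005 -0.03 0 0; 0.03 0.005 -0.03 0 0; 0.03 0.005 -0.03 0 0; 0.03 0.005 -0.03 0 0; 0.03 0.005 -0.03 0 0; 0.03 0 0 0 0")

```text
time: 9.32
position: [0.7225, 0.1796, 0.7385]
orientation: [-0.641, -0.387, 0.066, 0.66]
force: [-0.9, -0.2, -1.2]
gripper_width: 0.0334
```

```bash
python3 st.py
```

```text
[0.7225 0.1796 0.7385] t 9.325 w 0.033436861763380954
q [-0.3125  0.6025  0.3317  0.0843 -0.3571  2.0019  0.3629]
F [-0.863  -0.2038 -1.1873]
tool x [0.6919 0.5827 0.4264] y [ 0.4096  0.1697 -0.8963] tilt 26.31770948378996 az 22.500403271912756
```

```bash
python3 - <<'E'
from h import *
S,T=manip.camera_model("scene"),manip.camera_model("top")
c=np.array([.5094,-.1749,.1081])
for m,cen,ax,ang in ((S,(163.95,259.91),(32.39,114.02),59.37),(T,(355.07,215.46),(72.89,83.02),48.5)):
    o,d=ray(m,cen); a=np.radians(ang); e2=np.array([np.cos(a),np.sin(a)])
    o2,d2=ray(m,np.array(cen)+e2); e=d2-d; e-=d*(e@d); e/=np.linalg.norm(e)
    ct=ax[0]/ax[1]; st=np.sqrt(1-ct*ct)
    for s in (1,-1):
        n=-d*ct+s*e*st; print(n,"tilt",np.degrees(np.arccos(n[2])),"az",np.degrees(np.arctan2(-n[1],-n[0])),"size px",proj(m,c+0*n), "dist for 80mm", 0.08*(210/np.tan(np.radians(m["fov_y"])/2))/(ax[1]/2), np.linalg.norm(c-o))
    n=np.array([-.48,-.14,.866]); print("tip proj",proj(m,c+.057*n))
E
```

```text
[ 0.8661  0.1284 -0.4831] tilt 118.88993195650036 az -171.5680633696702 size px [165.3984 259.8217] dist for 80mm 0.5644449258834332 0.6168857214081351
[-0.4547 -0.1908  0.87  ] tilt 29.544566108426892 az 22.764258360088444 size px [165.3984 259.8217] dist for 80mm 0.5644449258834332 0.6168857214081351
tip proj [147.6501 225.7071]
[-0.4479 -0.1653  0.8787] tilt 28.518241622833333 az 20.253213934422376 size px [356.1476 215.7245] dist for 80mm 0.9631972712982657 0.9703455359374917
[0.2783 0.4577 0.8445] tilt 32.38643334265264 az -121.30276967740916 size px [356.1476 215.7245] dist for 80mm 0.9631972712982657 0.9703455359374917
tip proj [365.4415 228.1735]
```

Request:
apply_moves(moves="0.03 0.005 -0.03 0 0; 0.03 0.005 -0.03 0 0; 0.03 0.005 -0.03 0 0; 0.03 0.005 -0.03 0 0; 0.03 0 0 0 0")

```text
time: 9.95
position: [0.6763, 0.1684, 0.8075]
orientation: [-0.636, -0.415, 0.028, 0.65]
force: [-0.1, -0.6, -2.6]
gripper_width: 0.0332
```

```bash
python3 st.py
```

```text
[0.6763 0.1684 0.8075] t 9.95 w 0.03321415921796752
q [-0.3238  0.5072  0.3433  0.0832 -0.3557  2.002   0.3534]
F [-0.0911 -0.6432 -2.5851]
tool x [0.6535 0.5647 0.5041] y [ 0.4913  0.1902 -0.85  ] tilt 31.789451342356344 az 21.166597470178797
```

Tool tilt is now 31.8° at azimuth 21°, against about 30° and 20.5° for the hub. Now I move towards the hub, turning so the jaws are level across the slope.

```bash
cat >> h.py <<'E'
def hub(az=20.5,tilt=30,c=(.5094,-.1749,.1081)):
    a,t=np.radians(az),np.radians(tilt); ca,sa=np.cos(a),np.sin(a)
    x=np.array([ca*np.cos(t),sa*np.cos(t),np.sin(t)]); z=np.array([-ca*np.sin(t),-sa*np.sin(t),np.cos(t)])
    return np.array(c),np.c_[x,np.cross(z,x),z]
E
python3 - <<'E'
from h import *
c,H=hub(); p,M,o=tool(); A=H.T@M; print(A)
plan(c+H[:,2]*.16,1.876,.05)
E
```

```text
[[ 0.9534  0.0312 -0.3001]
 [ 0.3001  0.0061  0.9539]
 [ 0.0316 -0.9995 -0.0035]]
-0.0434 0.0192 -0.0049 0.125; -0.0424 0.0192 -0.0102 0.125; -0.0408 0.0192 -0.0155 0.125; -0.0386 0.0192 -0.0204 0.125; -0.0357 0.0192 -0.0251 0.125; -0.0323 0.0192 -0.0293 0.125; -0.0284 0.0192 -0.0331 0.125; -0.0240 0.0192 -0.0364 0.125; -0.0193 0.0192 -0.0391 0.125; -0.0143 0.0192 -0.0412 0.125; -0.0090 0.0192 -0.0427 0.125; -0.0036 0.0192 -0.0435 0.125; 0.0018 0.0192 -0.0436 0.125; 0.0072 0.0192 -0.0430 0.125; 0.0126 0.0192 -0.0418 0.125;
```

Request:
apply_moves(moves="0.03 -0.022 0.01 -0.003 0.06; 0.03 -0.043 0.019 -0.008 0.125; 0.03 -0.041 0.019 -0.014 0.125; 0.03 -0.039 0.019 -0.019 0.125; 0.03 -0.037 0.019 -0.024 0.125; 0.03 -0.033 0.019 -0.028 0.125; 0.03 -0.029 0.019 -0.032 0.125; 0.03 0 0 0 0")

```text
time: 10.95
position: [0.59, 0.0052, 0.575]
orientation: [-0.599, -0.134, -0.216, 0.76]
force: [0.1, 0.3, -1.1]
gripper_width: 0.033
```

```bash
python3 st.py; python3 - <<'E'
from h import *
c,H=hub(); p,M,o=tool(); A=H.T@M; print(A)
tt=np.arctan2(-A[0,0],-A[1,0]); print("turn to -hubY", np.arctan2(A[0,0],-A[1,0]))
plan(c+H[:,2]*.16,np.arctan2(A[0,0],-A[1,0]),.05)
E
```

```text
[0.59   0.0052 0.575 ] t 10.95 w 0.0330204147407946
q [-0.5252 -0.0637  0.517   1.4886 -0.1711  1.194  -0.1005]
F [ 0.1334  0.3267 -1.1252]
tool x [ 0.8708 -0.1679  0.462 ] y [ 0.4884  0.1897 -0.8517] tilt 31.600375911292108 az 21.226898369724413
[[ 0.8865  0.0279  0.4619]
 [-0.4622  0.0066  0.8867]
 [ 0.0217 -0.9996  0.0188]]
turn to -hubY 1.0901520165096072
-0.0280 0.0182 -0.0323 0.121; -0.0239 0.0182 -0.0355 0.121; -0.0194 0.0182 -0.0381 0.121; -0.0147 0.0182 -0.0402 0.121; -0.0097 0.0182 -0.0417 0.121; -0.0046 0.0182 -0.0425 0.121; 0.0005 0.0182 -0.0428 0.121; 0.0057 0.0182 -0.0424 0.121; 0.0108 0.0182 -0.0414 0.121;
```

Request:
apply_moves(moves="0.03 -0.028 0.018 -0.032 0.121; 0.03 -0.024 0.018 -0.0355 0.121; 0.03 -0.019 0.018 -0.038 0.121; 0.03 -0.015 0.018 -0.040 0.121; 0.03 -0.01 0.018 -0.042 0.121; 0.03 -0.005 0.018 -0.0425 0.121; 0.03 0 0.018 -0.043 0.121; 0.03 0 0 0 0; 0.03 0 0 0 0")

```text
time: 12.08
position: [0.4722, -0.1559, 0.3203]
orientation: [-0.452, 0.191, -0.449, 0.747]
force: [0.7, 0.1, -1.5]
gripper_width: 0.0328
```

```bash
python3 st.py; python3 - <<'E'
from h import *
c,H=hub(); p,M,o=tool(); A=H.T@M; print(A); print("tcp in hub",H.T@(p-c))
plan(c+H[:,2]*.16,np.arctan2(A[0,0],-A[1,0]),.05)
W=manip.camera_model("wrist")
print("hub tip in wrist",proj(W,c+.057*H[:,2]),"c",proj(W,c))
E
```

```text
[ 0.4722 -0.1559  0.3203] t 12.075 w 0.03281444286765638
q [-0.3502 -0.1237  0.8104  2.129  -0.4692  0.7616 -0.2182]
F [ 0.7292  0.0618 -1.5137]
tool x [ 0.5244 -0.8429  0.1207] y [ 0.4984  0.189  -0.8461] tilt 32.21081999049098 az 20.76730078226908
[[ 0.2301  0.0386  0.9724]
 [-0.9731  0.0025  0.2302]
 [ 0.0065 -0.9993  0.0381]]
tcp in hub [0.0817 0.0308 0.1979]
0.0055 0.0173 -0.0440 0.116; 0.0105 0.0173 -0.0430 0.116; 
hub tip in wrist [292.8015 276.4608] c [291.4165 253.6571]
```

```bash
python3 - <<'E'
from h import *
import json
W=manip.camera_model("wrist"); json.dump({k:np.array(v).tolist() for k,v in W.items()},open("w2.json","w"))
cv2.imwrite("pics/w2.png",cv2.cvtColor(manip.read_camera("wrist"),cv2.COLOR_RGB2BGR))
E
```

```text
(no output)
```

View pics/w2.png

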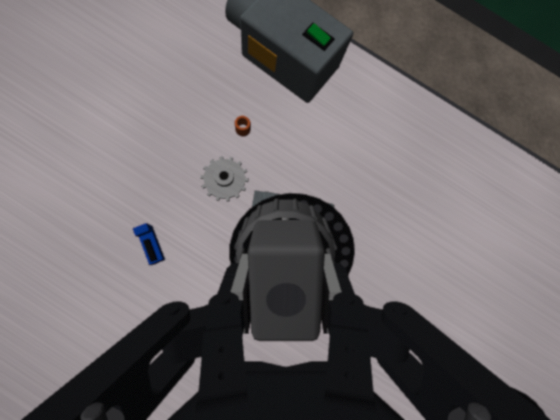

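The wrist view shows the held nut covering the hub. The plate rim is visible from x≈230 to 355 with its top at y≈194, which puts its centre near (292,255) against a predicted (291,254). I'll fit the rim on the plate's plane.

```bash
python3 - <<'E'
from h import *
import json
from scipy.optimize import least_squares
W=json.load(open("w2.json")); g=cv2.imread("pics/w2.png").max(2).astype(float)
c,H=hub(); c0=proj(W,c); pts=[]
for th in np.radians(list(range(178,226,3))+list(range(300,362,3))):
    r=np.arange(80,50,-.25); u=c0[0]+r*np.cos(th); v=c0[1]+r*np.sin(th)
    s=cv2.remap(g.astype(np.float32),u.astype(np.float32)[None],v.astype(np.float32)[None],1)[0]
    k=np.argmax(s<65)
    if s[k]<65: pts.append((u[k],v[k]))
print(len(pts))
P=[]
for uv in pts:
    o,d=ray(W,uv); t=((c-o)@H[:,2])/(d@H[:,2]); P.append(H.T@(o+d*t-c))
P=np.array(P); 
f=lambda q:np.hypot(P[:,0]-q[0],P[:,1]-q[1])-q[2]
r=least_squares(f,[0,0,.08],loss="soft_l1",f_scale=.001); print("centre xy in hub frame, radius",r.x,"rms",np.sqrt(np.mean(f(r.x)**2))); print(np.round(f(r.x)*1000,1))
E
```

```text
37
centre xy in hub frame, radius [ 0.0002 -0.0003  0.0799] rms 0.00038010075072259566
[ 0.7  0.1  0.2  0.4  0.2 -0.2 -0.2  0.1  0.2 -0.4 -0.3 -0.2 -0.  -0.2
 -0.7 -0.2  0.   0.1  0.5  1.5  0.7 -0.2 -0.1  0.4 -0.1 -0.5 -0.3 -0.1
  0.1 -0.2 -0.1 -0.1 -0.3 -0.1 -0.2  0.1  0.1]
```

```bash
cat >> h.py <<'E'
OFF=0.; D=.0284   # nut axis offset along tool z; foot ahead of TCP
def foot():
    c,H=hub(); p,M,o=tool(); return H.T@(p+M@[0,D,OFF]-c),H.T@M
def go(f,turn=None,step=.05):
    c,H=hub(); p,M,o=tool(); A=H.T@M
    t=np.arctan2(A[0,0],-A[1,0]) if turn is None else turn
    F,_=foot(); print("foot",F,"tool y in hub",A[:,1],"turn to square",np.arctan2(A[0,0],-A[1,0])); plan(p+H@(np.array(f)-F),t,step)
E
python3 - <<'E'
from h import *
import json
W=json.load(open("w2.json")); p,M,o=tool(); 
print("TCP-axis point at nut top height:",proj(W,p+M@[0,-.0316,0]))
for dz in (-.004,.004): print(dz,proj(W,p+M@[0,-.0316,dz]))
for uv in ((286,299),(286,280)):
    oo,d=ray(W,uv); q=M.T@(oo-p); e=M.T@d; t=(-.0316-q[1])/e[1]; print("hole in tool",q+e*t)
go([0,0,.10])
E
```

```text
TCP-axis point at nut top height: [280.8589 306.13  ]
-0.004 [280.9008 313.3834]
0.004 [280.8162 298.7323]
hole in tool [ 0.0023 -0.0316  0.0039]
hole in tool [ 0.0023 -0.0316  0.0138]
foot [0.0827 0.031  0.1695] tool y in hub [ 0.0384  0.0026 -0.9993] turn to square 0.2323614144348434
0.0036 0.0221 -0.0301 0.077; 0.0059 0.0221 -0.0297 0.077; 0.0082 0.0221 -0.0291 0.077;
```

Request:
apply_moves(moves="0.03 0.004 0.022 -0.03 0.077; 0.03 0.006 0.022 -0.03 0.077; 0.03 0.008 0.022 -0.029 0.077; 0.03 0 0 0 0; 0.03 0 0 0 0")

```text
time: 12.75
position: [0.4568, -0.198, 0.223]
orientation: [-0.398, 0.268, -0.497, 0.723]
force: [-0.1, -0.6, -1.7]
gripper_width: 0.0333
```

```bash
sed -i 's/^OFF=0\./OFF=.002/' h.py; python3 - <<'E'
from h import *
go([0,0,.072],step=.02)
E
```

```text
foot [ 0.0111 -0.0032  0.0999] tool y in hub [ 0.0459  0.     -0.9989] turn to square 0.015669447485873386
-0.0017 0.0137 -0.0061 0.008; -0.0016 0.0137 -0.0062 0.008;
```

Request:
apply_moves(moves="0.03 -0.0015 0.014 -0.006 0.008; 0.03 -0.0015 0.013 -0.006 0.008; 0.03 0 0 0 0; 0.03 0 0 0 0")

```text
time: 13.25
position: [0.4651, -0.192, 0.2007]
orientation: [-0.394, 0.266, -0.499, 0.725]
force: [0.2, 0.8, -1.7]
gripper_width: 0.0332
```

```bash
python3 - <<'E'
from h import *
go([0,0,.06],step=.02)
c,H=hub();p,M,o=tool()
im=cv2.cvtColor(manip.read_camera("scene"),cv2.COLOR_RGB2BGR); cv2.imwrite("pics/s2.png",im)
x0,y0=90,140; k=4
cv2.imwrite("pics/s2c.png",cv2.resize(im[y0:y0+150,x0:x0+160],None,fx=k,fy=k,interpolation=2))
S=manip.camera_model("scene")
for n,q in (("tip",c+.057*H[:,2]),("foot",c+H@foot()[0]),("nuttop",p+M@[0,-.0316,OFF])): print(n,(proj(S,q)-[x0,y0])*k)
E
```

```text
foot [ 0.0087 -0.0005  0.0757] tool y in hub [ 0.0562  0.0008 -0.9984] turn to square 0.013095237075419899
-0.0006 0.0152 -0.0096 0.013; 
tip [225.6161 345.747 ]
foot [209.1226 299.5947]
nuttop [118.2266 147.6061]
```

View pics/s2c.png

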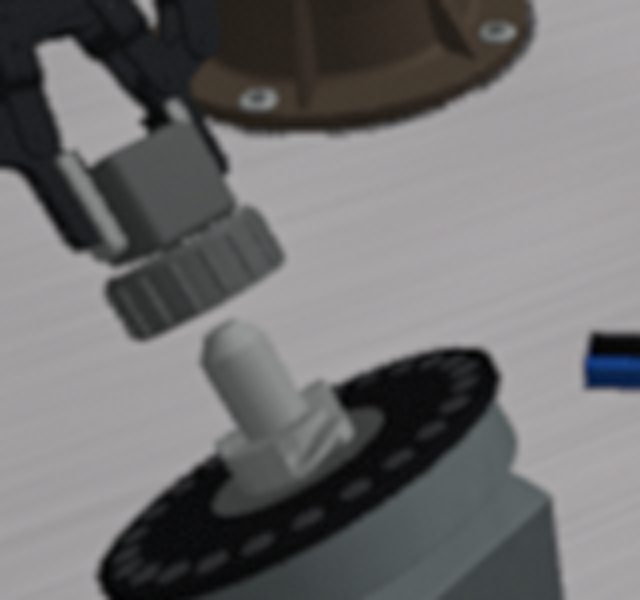

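The crop shows the nut's skirt mouth centred at crop (210,298), as predicted. The hub tip is at about (230,330), some 15 crop px above the prediction. The fitted ellipse centres were not corrected for perspective, so I'll redo the triangulation with that correction.

```bash
python3 - <<'E'
from h import *
S,T=manip.camera_model("scene"),manip.camera_model("top")
c,r=tri(ray(S,(163.95,257.9)),ray(T,(356.0,216.5))); t,r2=tri(ray(S,(147.5,222.7)),ray(T,(365.2,226.7)))
print("c",c,r,"tip",t,r2,"diff",t-c,np.linalg.norm(t-c))
c0,H=hub(); print("in old hub frame: c",H.T@(c-c0),"tip",H.T@(t-c0))
# exact ellipse centres predicted for a candidate plate
for c1 in (c0,c,c0+H@[0,0,.002]):
    th=np.linspace(0,2*np.pi,60); 
    for m in (S,T):
        e=cv2.fitEllipse(np.array([proj(m,c1+.08*(H[:,0]*np.cos(a)+H[:,1]*np.sin(a))) for a in th],np.float32)); print(np.round(e[0],1),np.round(e[1],1),round(e[2],1),end=" | ")
    print(proj(S,c1+.057*H[:,2]),proj(T,c1+.057*H[:,2]))
E
```

```text
c [ 0.5074 -0.175   0.1106] 0.0017749167486572769 tip [ 0.4841 -0.1818  0.1641] 0.0010468257374808853 diff [-0.0234 -0.0067  0.0535] 0.05877655350488835
in old hub frame: c [-0.0004  0.0006  0.0031] tip [0.0054 0.0024 0.0615]
[164.4 262.5] [ 30.  114.8] 60.7 | [355.7 214.6] [73.  84.2] 52.6 | [146.404  226.4367] [366.541  227.8123]
[163.5 260.5] [ 29.5 114.9] 60.8 | [356.  215.5] [73.1 84.5] 52.7 | [145.5517 224.3943] [366.8977 228.799 ]
[163.7 261.4] [ 29.7 115. ] 60.7 | [356. 215.] [73.1 84.4] 52.6 | [145.7184 225.2316] [366.9275 228.2619]
```

```bash
python3 - <<'E'
from h import *
S=manip.camera_model("scene"); th=np.linspace(0,2*np.pi,60)
for az in (16,20,24):
    c,H=hub(az); c=c+H[:,2]*.0035
    e=cv2.fitEllipse(np.array([proj(S,c+.08*(H[:,0]*np.cos(a)+H[:,1]*np.sin(a))) for a in th],np.float32))
    q=proj(S,c+.048*H[:,2])-proj(S,c+.018*H[:,2]); print(az,e[2],np.array(e[1]),"axis ang",np.degrees(np.arctan2(q[0],-q[1])),"tip",proj(S,c+.057*H[:,2]))
g=cv2.cvtColor(cv2.imread("pics/scene0.png"),6).astype(np.float32)
# post silhouette edges along rows (subpixel max gradient)
for v in range(226,246,2):
    cx=147+(v-222)*.57; u=np.arange(cx-14,cx+14,.25).astype(np.float32)
    s=cv2.remap(cv2.GaussianBlur(g,(0,0),.7),u[None],np.full((1,len(u)),v,np.float32),1)[0]; d=np.gradient(s); h=len(u)//2
    print(v,u[np.argmax(np.abs(d[:h]))],u[h+np.argmax(np.abs(d[h:]))])
E
sed -i 's/return np.array(c),np.c_/return np.array(c)+.0035*z,np.c_/' h.py
python3 -c "
from h import *
go([0.002,0,.066],step=.02)"
```

```text
16 62.856910705566406 [ 28.0536 115.0541] axis ang -27.352410693094328 tip [146.6139 223.509 ]
20 61.00166702270508 [ 29.3426 115.0395] axis ang -29.385806262371872 tip [145.3565 224.2326]
24 59.17864990234375 [ 30.808  115.0135] axis ang -31.38472139952727 tip [144.1565 225.0011]
226 140.53 157.53
228 139.67 158.42
230 139.56 160.56
232 140.45 161.45
234 141.34 162.34
236 142.48 166.48
238 143.62 165.37
240 145.26 165.26
242 146.65 165.4
244 147.29 171.54
foot [ 0.0087 -0.0005  0.0722] tool y in hub [ 0.0564  0.0008 -0.9984] turn to square 0.013089301812814895
-0.0005 0.0058 -0.0071 0.013;
```

Request:
apply_moves(moves="0.03 0 0.003 -0.007 0.013; 0.03 0 0 0 0; 0.03 0 0 0 0")

```text
time: 13.68
position: [0.4613, -0.1938, 0.1952]
orientation: [-0.39, 0.27, -0.502, 0.723]
force: [1.7, 0.0, -2.4]
gripper_width: 0.0335
```

```bash
sed -i 's/def hub(az=20.5/def hub(az=21.5/' h.py; python3 -c "
from h import *
go([0.001,0,.056],step=.02)"; python3 st.py
```

```text
foot [ 0.0025 -0.0002  0.0696] tool y in hub [ 0.0582 -0.0092 -0.9983] turn to square -0.014831599461145673
-0.0003 0.0135 -0.0023 -0.015; 
[ 0.4613 -0.1938  0.1952] t 13.675 w 0.033539545238489586
q [-0.2039  0.2309  1.0068  2.3024 -1.1362  0.8047  0.4214]
F [ 1.7051  0.018  -2.4063]
tool x [ 0.3506 -0.9365 -0.0002] y [ 0.5147  0.1929 -0.8354] tilt 33.34087871254895 az 20.541568121351542
```

Request:
apply_moves(moves="0.03 0 0.009 -0.0015 0; 0.03 0 0.009 -0.0015 0; 0.03 0 0.008 -0.001 0; 0.03 0 0 0 0")

```text
time: 14.18
position: [0.472, -0.1902, 0.1708]
orientation: [-0.39, 0.27, -0.502, 0.723]
force: [0.4, -1.4, -1.5]
gripper_width: 0.0329
```

```bash
python3 -c "
from h import *
go([0.001,0,.036],step=.02)"; python3 st.py
```

```text
foot [ 0.     -0.0009  0.0427] tool y in hub [ 0.0581 -0.0097 -0.9983] turn to square -0.01494658956366055
-0.0009 0.0068 0.0006 -0.015; 
[ 0.472  -0.1902  0.1708] t 14.175 w 0.03294931438110135
q [-0.156   0.303   0.9529  2.3185 -1.2509  0.8074  0.5227]
F [ 0.3955 -1.4396 -1.511 ]
tool x [ 0.3503 -0.9366  0.0002] y [ 0.5148  0.1923 -0.8354] tilt 33.337279209656465 az 20.485987965665117
```

Request:
apply_moves(moves="0.03 -0.0005 0.004 0 -0.01; 0.03 0 0.004 0 0; 0.03 0 0.004 0 0; 0.03 0 0 0 0")

```text
time: 14.68
position: [0.4786, -0.1875, 0.1605]
orientation: [-0.393, 0.266, -0.5, 0.725]
force: [-0.2, -0.5, -1.4]
gripper_width: 0.0337
```

```bash
python3 -c "
from h import *
go([0.0,0,.026],step=.02)"; python3 st.py
```

```text
foot [ 0.001  -0.0008  0.0303] tool y in hub [ 0.0586 -0.0103 -0.9982] turn to square -0.004222874481334461
-0.0008 0.0043 -0.0013 -0.004; 
[ 0.4786 -0.1875  0.1605] t 14.675 w 0.03366295071304968
q [-0.1181  0.3219  0.8925  2.3217 -1.293   0.7883  0.561 ]
F [-0.1729 -0.4646 -1.4093]
tool x [ 0.3584 -0.9335  0.0066] y [ 0.5153  0.192  -0.8352] tilt 33.36164355149206 az 20.43184529246359
```

Request:
apply_moves(moves="0.03 -0.0005 0.004 -0.001 0; 0.03 0 0.003 0 0; 0.03 0 0.003 0 0; 0.03 0 0 0 0")

```text
time: 15.18
position: [0.4826, -0.1852, 0.1516]
orientation: [-0.392, 0.266, -0.5, 0.725]
force: [-0.3, 0.4, -2.0]
gripper_width: 0.0335
```

```bash
python3 -c "
from h import *
go([0.0,0,.014],step=.02)"; python3 st.py
```

```text
foot [ 0.0005 -0.      0.0203] tool y in hub [ 0.0588 -0.0097 -0.9982] turn to square -0.004387163576375181
-0.0001 0.0062 -0.0009 -0.004; 
[ 0.4826 -0.1852  0.1516] t 15.175 w 0.03351113793673377
q [-0.0149  0.3141  0.7426  2.3216 -1.3104  0.7293  0.5641]
F [-0.2504  0.3636 -2.0406]
tool x [ 0.3586 -0.9335  0.006 ] y [ 0.5153  0.1926 -0.8351] tilt 33.377954321395634 az 20.492319270615802
```

Request:
apply_moves(moves="0.03 0 0.003 0 0; 0.03 0 0.002 0 0; 0.03 0 0.002 0 0; 0.03 0 0.0015 0 0")

```text
time: 15.68
position: [0.485, -0.1846, 0.1496]
orientation: [-0.388, 0.265, -0.502, 0.726]
force: [-19.0, 1.7, 23.0]
gripper_width: 0.0335
```

```bash
python3 -c "
from h import *
go([0.0,0,.014],step=.02)
c,H=hub();print('F hub',H.T@np.array(manip.get_obs()['force']),np.array(manip.get_obs()['moment']))"; python3 st.py
```

```text
foot [ 0.002  -0.0004  0.0174] tool y in hub [ 0.0687 -0.0097 -0.9976] turn to square -0.00764686878855206
-0.0004 0.0032 -0.0022 -0.008; 
F hub [-3.3115  8.5204 28.4559] [0.9311 1.8513 1.187 ]
[ 0.485  -0.1846  0.1496] t 15.675 w 0.033534197780167446
q [ 0.1097  0.2971  0.581   2.3178 -1.3122  0.6765  0.5563]
F [-19.029    1.6619  22.9878]
tool x [ 0.356  -0.9345  0.0041] y [ 0.523   0.1956 -0.8296] tilt 33.94492771268412 az 20.504943685668675
```

Request:
apply_moves(moves="0.03 0 0 0 0; 0.03 0 0 0 0")

```text
time: 15.92
position: [0.4836, -0.1848, 0.1503]
orientation: [-0.387, 0.265, -0.502, 0.726]
force: [-2.2, 0.7, -0.0]
gripper_width: 0.0336
```

```bash
cat >> st.py <<'E'
c,H=hub(); F,A=foot(); print("FOOT",F,"y",A[:,1],"sq",np.arctan2(A[0,0],-A[1,0]),"Fhub",H.T@np.array(o["force"]),"Mhub",H.T@np.array(o["moment"]))
E
python3 st.py
python3 - <<'E'
from h import *
im=cv2.cvtColor(manip.read_camera("scene"),cv2.COLOR_RGB2BGR); 
cv2.imwrite("pics/s3c.png",cv2.resize(im[140:290,90:250],None,fx=4,fy=4,interpolation=2))
E
```

```text
[ 0.4836 -0.1848  0.1503] t 15.925 w 0.03360345049455298
q [ 0.1112  0.2946  0.5822  2.3195 -1.3102  0.678   0.5559]
F [-2.2084  0.7468 -0.0131]
tool x [ 0.355  -0.9348  0.0033] y [ 0.5237  0.196  -0.829 ] tilt 34.00121237607063 az 20.51717053613834
FOOT [ 0.0012 -0.0001  0.0187] y [ 0.0697 -0.0096 -0.9975] sq -0.008991527198869706 Fhub [-1.549   1.5042  0.8792] Mhub [0.308  1.0624 0.0184]
```

View pics/s3c.png

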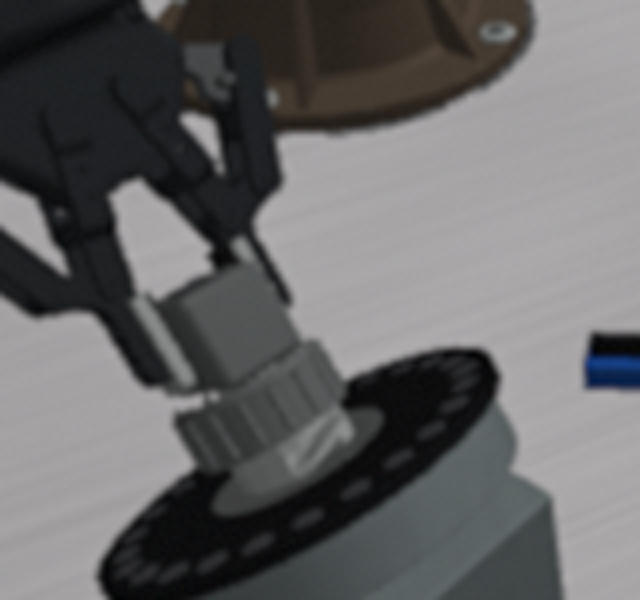

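The view shows the nut seated on top of the thread, its skirt edge roughly parallel to the plate. I'll press lightly and hold, square, to confirm.

Request:
apply_moves(moves="0.03 0 0.001 0 0; 0.03 0 0.001 0 0; 0.03 0 0.001 0 0; 0.03 0 0.001 0 0")

```text
time: 16.48
position: [0.4844, -0.1848, 0.1498]
orientation: [-0.385, 0.265, -0.503, 0.727]
force: [-17.7, 1.3, 21.8]
gripper_width: 0.0333
```

```bash
python3 st.py
```

```text
[ 0.4844 -0.1848  0.1498] t 16.475 w 0.033252063454629714
q [ 0.1679  0.2893  0.5121  2.3179 -1.3114  0.6576  0.5541]
F [-17.7078   1.3253  21.7507]
tool x [ 0.3537 -0.9354  0.0026] y [ 0.5277  0.1972 -0.8262] tilt 34.286940380426344 az 20.48910381090275
FOOT [ 0.0017 -0.0003  0.0179] y [ 0.0747 -0.0099 -0.9972] sq -0.010596221458128595 Fhub [-2.9723  7.7231 26.8316] Mhub [1.7577 1.3137 0.1629]
```

Request:
apply_moves(moves="0.03 0 0 0 0; 0.045 0 0 0 0; 0.045 0 0 0 0; 0.045 0 0 0 0; 0.045 0 0 0 0; 0.045 0 0 0 0")

```text
time: 17.23
position: [0.4855, -0.1855, 0.1507]
orientation: [-0.385, 0.264, -0.504, 0.727]
force: [0.1, 0.6, 0.4]
gripper_width: 0.0452
```

```bash
python3 st.py
python3 - <<'E'
from h import *
import json
W=manip.camera_model("wrist"); json.dump({k:np.array(v).tolist() for k,v in W.items()},open("w3.json","w"))
im=cv2.cvtColor(manip.read_camera("wrist"),cv2.COLOR_RGB2BGR); im2=cv2.cvtColor(manip.read_camera("scene"),cv2.COLOR_RGB2BGR)
cv2.imwrite("pics/c4.png",np.hstack([cv2.resize(im[150:390,190:390],(400,480)),cv2.resize(im2[190:280,120:190],(374,480),interpolation=2)]))
E
```

```text
[ 0.4855 -0.1855  0.1507] t 17.225 w 0.0451505702491178
q [ 0.1726  0.2884  0.5065  2.3157 -1.3108  0.6559  0.5525]
F [0.1053 0.5801 0.4168]
tool x [ 0.3531 -0.9356  0.004 ] y [ 0.5294  0.1963 -0.8253] tilt 34.37831170734888 az 20.3435281319113
FOOT [ 0.0028 -0.0015  0.0183] y [ 0.0762 -0.0114 -0.997 ] sq -0.010447505239484336 Fhub [0.4773 0.5011 0.2057] Mhub [ 0.0342  0.5834 -0.0283]
```

View pics/c4.png

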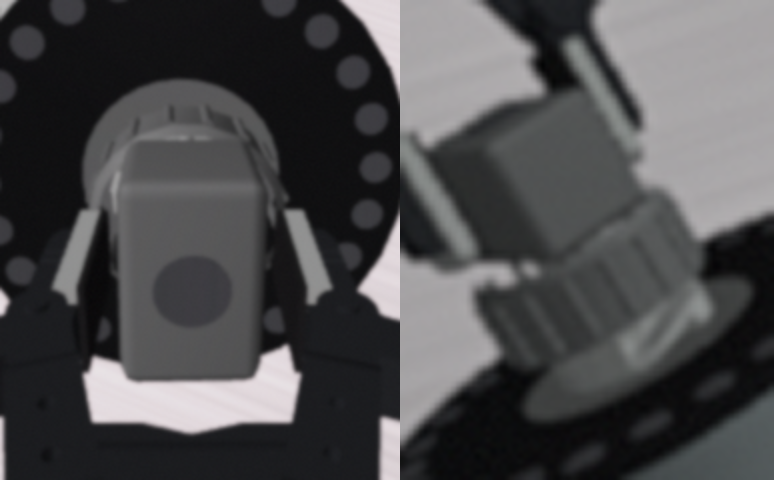

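Released, the nut sits square on the thread. The wrist crop shows its top hole at (192,292), centred between the pads. Now I re-grip and turn backward with a light axial push.

Request:
apply_moves(moves="0.03 0 0 0 0; 0.03 0 0 0 0; 0.03 0 0 0 0; 0.03 0 0 0 0; 0.03 0 0.0004 0 -0.08; 0.03 0 0.0004 0 -0.08; 0.03 0 0.0004 0 -0.08; 0.03 0 0.0004 0 -0.08", newtons=60)

```text
time: 18.32
position: [0.4857, -0.1848, 0.1512]
orientation: [-0.46, 0.141, -0.435, 0.761]
force: [-5.6, 0.1, 9.5]
gripper_width: 0.0334
```

```bash
python3 st.py
```

```text
[ 0.4857 -0.1848  0.1512] t 18.325 w 0.03337668708620254
q [ 0.2077  0.2842  0.4634  2.315  -1.3098  0.6453  0.8775]
F [-5.5636  0.0672  9.5253]
tool x [ 0.5818 -0.7919  0.1853] y [ 0.5323  0.1986 -0.8229] tilt 34.62208305885181 az 20.455727257663128
FOOT [ 0.0035 -0.0002  0.0185] y [ 0.0805 -0.0104 -0.9967] sq 0.3154701386472807 Fhub [ 0.301   2.1016 10.8251] Mhub [ 0.7079  0.3516 -0.2221]
```

Request:
apply_moves(moves="0.03 0 0.0004 0 -0.08; 0.03 0 0.0004 0 -0.08; 0.03 0 0.0004 0 -0.08; 0.03 0 0.0004 0 -0.08; 0.03 0 0.0004 0 -0.08")

```text
time: 18.95
position: [0.4862, -0.1835, 0.1499]
orientation: [-0.538, -0.018, -0.332, 0.775]
force: [-0.8, -0.2, -2.1]
gripper_width: 0.0335
```

```bash
python3 st.py
```

```text
[ 0.4862 -0.1835  0.1499] t 18.95 w 0.03347638028407077
q [ 0.25    0.2829  0.4086  2.3138 -1.3089  0.6293  1.2866]
F [-0.7619 -0.1506 -2.1188]
tool x [ 0.7795 -0.4944  0.3847] y [ 0.5329  0.2005 -0.8221] tilt 34.705332968408975 az 20.622314575046694
FOOT [0.0034 0.0016 0.0169] y [ 0.082  -0.0087 -0.9966] sq 0.7271761845957783 Fhub [-1.7211  0.1391 -1.4529] Mhub [-0.0069  0.9011 -0.0434]
```

Contact is gone and the height is decreasing at about 0.7 rad, so the thread start has been found. I push down without turning.

Request:
apply_moves(moves="0.03 0 0.002 0 0; 0.03 0 0.002 0 0; 0.03 0 0.002 0 0; 0.03 0 0.001 0 0")

```text
time: 19.45
position: [0.489, -0.1826, 0.1432]
orientation: [-0.539, -0.017, -0.331, 0.774]
force: [-15.6, -2.9, 21.0]
gripper_width: 0.0336
```

```bash
python3 st.py
```

```text
[ 0.489  -0.1826  0.1432] t 19.45 w 0.03356482733653067
q [ 0.3575  0.2908  0.268   2.3081 -1.3119  0.581   1.2845]
F [-15.6436  -2.9063  21.0423]
tool x [ 0.7802 -0.4938  0.384 ] y [ 0.5314  0.1993 -0.8233] tilt 34.58267562410406 az 20.560704934645926
FOOT [0.0024 0.0014 0.0096] y [ 0.0798 -0.0093 -0.9968] sq 0.7276405446106721 Fhub [-3.0063  3.0293 26.0333] Mhub [1.0894 0.5991 0.1192]
```

Dropped about 8.9 mm against 9 expected. Now forward.

Request:
apply_moves(moves="0.03 0 0.0001 0 0; 0.03 0 0.0003 0 0.08; 0.03 0 0.0004 0 0.08; 0.03 0 0.0004 0 0.08; 0.03 0 0.0005 0 0.08; 0.03 0 0.0005 0 0.08")

```text
time: 20.2
position: [0.4881, -0.1811, 0.1427]
orientation: [-0.459, 0.141, -0.434, 0.763]
force: [-4.2, 0.1, 4.0]
gripper_width: 0.0336
```

```bash
python3 st.py
```

```text
[ 0.4881 -0.1811  0.1427] t 20.2 w 0.03359625945394828
q [ 0.382   0.2904  0.2391  2.3099 -1.3131  0.5753  0.8752]
F [-4.1772  0.1422  4.0432]
tool x [ 0.5837 -0.791   0.1832] y [ 0.5324  0.2025 -0.8219] tilt 34.72541239080748 az 20.827393836580605
FOOT [0.0024 0.0025 0.0093] y [ 0.0823 -0.0067 -0.9966] sq 0.31632556221561575 Fhub [-1.2991  1.6632  5.4187] Mhub [0.3944 0.5163 0.0933]
```

Request:
apply_moves(moves="0.03 0 0.0006 0 0.08; 0.03 0 0.0007 0 0.08; 0.03 0 0.0007 0 0.08; 0.03 0 0.0007 0 0.08; 0.03 0 0.0007 0 0.08")

```text
time: 20.82
position: [0.4899, -0.1828, 0.1408]
orientation: [-0.36, 0.294, -0.521, 0.716]
force: [-6.1, -1.2, 7.5]
gripper_width: 0.0335
```

```bash
python3 st.py
```

```text
[ 0.4899 -0.1828  0.1408] t 20.825 w 0.03345045461039533
q [ 0.4327  0.2943  0.1764  2.3058 -1.3144  0.5523  0.4607]
F [-6.082  -1.2086  7.5204]
tool x [ 0.2849 -0.9574 -0.0461] y [ 0.5345  0.1986 -0.8215] tilt 34.767233959588665 az 20.384518570992114
FOOT [ 0.0025 -0.0007  0.0072] y [ 0.083  -0.0111 -0.9965] sq -0.09750369210791628 Fhub [-1.5241  1.1046  9.5638] Mhub [0.2868 0.9249 0.1321]
```

Request:
apply_moves(moves="0.03 0 0.0007 0 0.08; 0.03 0 0.0007 0 0.08; 0.03 0 0.0007 0 0.08; 0.03 0 0.0006 0 0.08; 0.03 0 0.0005 0 0.08")

```text
time: 21.45
position: [0.4901, -0.1808, 0.1397]
orientation: [-0.246, 0.433, -0.582, 0.643]
force: [-10.2, -0.6, 9.3]
gripper_width: 0.0335
```

```bash
python3 st.py
```

```text
[ 0.4901 -0.1808  0.1397] t 21.45 w 0.03346142775563892
q [ 0.4734  0.2961  0.1245  2.3053 -1.3128  0.5378  0.0508]
F [-10.1548  -0.627    9.3275]
tool x [-0.0522 -0.9614 -0.2701] y [ 0.535   0.2015 -0.8205] tilt 34.86991512196997 az 20.63211752749516
FOOT [0.0025 0.0003 0.0058] y [ 0.0848 -0.0087 -0.9964] sq -0.5035301418733548 Fhub [-3.7177  3.1383 12.9168] Mhub [0.6365 1.4431 2.3116]
```

Request:
apply_moves(moves="0.03 0 0.0005 0 0.06; 0.03 0 0.0005 0 0.06; 0.03 0 0.0005 0 0.06")

```text
time: 21.82
position: [0.4911, -0.181, 0.1405]
orientation: [-0.198, 0.484, -0.6, 0.605]
force: [-13.3, -3.9, 10.8]
gripper_width: 0.0336
```

```bash
python3 st.py
```

```text
[ 0.4911 -0.181   0.1405] t 21.825 w 0.03362141522863504
q [ 0.4708  0.295   0.1255  2.3033 -1.3097  0.537  -0.1182]
F [-13.2644  -3.9088  10.7603]
tool x [-0.1892 -0.9183 -0.3478] y [ 0.5353  0.2005 -0.8205] tilt 34.86108435860481 az 20.529895651271115
FOOT [ 0.0035 -0.0005  0.006 ] y [ 0.0847 -0.0097 -0.9964] sq -0.6667738716141892 Fhub [-6.5485  1.2246 16.2057] Mhub [-0.1051  1.789   5.8467]
```

Rotation now meets a firm stop (moment about 6 N m after about 1.39 rad forward) and the height has dropped about 3.7 mm. I relax, open and look.

Request:
apply_moves(moves="0.03 0 0 0 0; 0.05 0 0 0 0; 0.05 0 0 0 0; 0.05 0 0 0 0")

```text
time: 22.32
position: [0.4912, -0.181, 0.1404]
orientation: [-0.2, 0.482, -0.6, 0.606]
force: [-0.1, -0.5, -0.6]
gripper_width: 0.0498
```

```bash
python3 st.py
python3 - <<'E'
from h import *
im=cv2.cvtColor(manip.read_camera("wrist"),cv2.COLOR_RGB2BGR); im2=cv2.cvtColor(manip.read_camera("scene"),cv2.COLOR_RGB2BGR)
cv2.imwrite("pics/c5.png",np.hstack([cv2.resize(im[150:390,190:390],(400,480)),cv2.resize(im2[190:280,120:190],(374,480),interpolation=2)]))
E
```

```text
[ 0.4912 -0.181   0.1404] t 22.325 w 0.049800381333499906
q [ 0.4732  0.295   0.1214  2.3024 -1.3063  0.5349 -0.1169]
F [-0.1469 -0.5117 -0.6153]
tool x [-0.1852 -0.9203 -0.3447] y [ 0.5345  0.2    -0.8212] tilt 34.796493094140004 az 20.519795478457418
FOOT [ 0.0035 -0.0005  0.0059] y [ 0.0835 -0.0098 -0.9965] sq -0.6614003947448193 Fhub [-0.5884 -0.4222 -0.3708] Mhub [-0.0227  0.6006 -0.002 ]
```

View pics/c5.png

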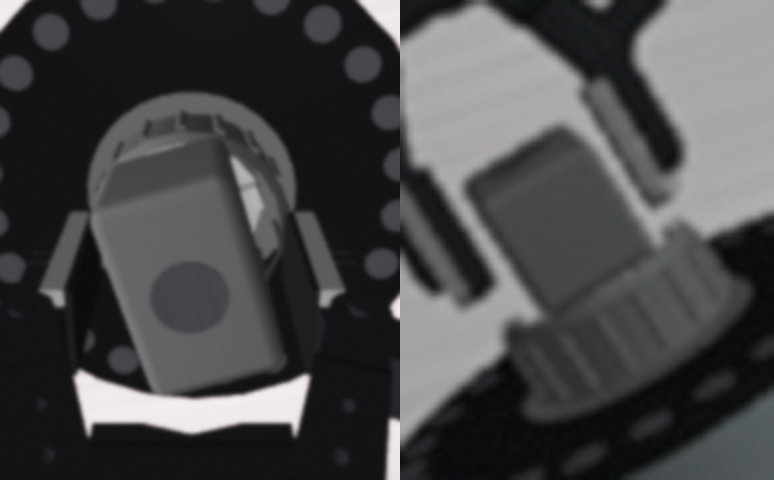

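The wrist crop shows the nut seated at the plate, its grip now about 0.3 rad behind the jaws. It slipped in the pads at the end stop. In the scene crop the skirt sits on the plate. To check, I turn the open jaws back into line, re-grip and press forward once more.

Request:
apply_moves(moves="0.05 0 0 0 -0.15; 0.05 0 0 0 -0.15; 0.03 0 0 0 0; 0.03 0 0 0 0; 0.03 0 0 0 0; 0.03 0 0.0005 0 0; 0.03 0 0.0005 0 0", newtons=60)

```text
time: 23.3
position: [0.491, -0.1807, 0.1404]
orientation: [-0.286, 0.387, -0.564, 0.671]
force: [-9.5, -0.6, 14.2]
gripper_width: 0.0337
```

```bash
python3 st.py
```

```text
[ 0.491  -0.1807  0.1404] t 23.3 w 0.03373449814002841
q [ 0.517   0.2952  0.0692  2.3004 -1.2977  0.5206  0.1714]
F [-9.4624 -0.6453 14.2387]
tool x [ 0.0639 -0.9781 -0.1978] y [ 0.5355  0.2009 -0.8203] tilt 34.88542396869495 az 20.56395666345032
FOOT [0.0037 0.0004 0.0059] y [ 0.0851 -0.0093 -0.9963] sq -0.3661234927852948 Fhub [-0.7099  2.8676 16.8513] Mhub [0.7763 0.6057 0.2483]
```

Request:
apply_moves(moves="0.03 0 0.0004 0 0.04; 0.03 0 0.0004 0 0.04; 0.03 0 0.0004 0 0.04")

```text
time: 23.68
position: [0.4907, -0.1805, 0.1402]
orientation: [-0.251, 0.428, -0.58, 0.646]
force: [-8.9, -0.7, 8.9]
gripper_width: 0.0334
```

```bash
python3 st.py
```

```text
[ 0.4907 -0.1805  0.1402] t 23.675 w 0.03343818341990118
q [ 0.5201  0.295   0.0654  2.3013 -1.2987  0.5191  0.0503]
F [-8.8923 -0.7343  8.9253]
tool x [-0.0394 -0.9643 -0.2617] y [ 0.5357  0.2007 -0.8202] tilt 34.89250987598483 az 20.54434484609557
FOOT [0.0034 0.0005 0.0059] y [ 0.0852 -0.0095 -0.9963] sq -0.4880321436281844 Fhub [-2.9355  2.5758 12.0008] Mhub [0.4979 1.1632 1.9826]
```

The stop is confirmed: same angle, same height under 17 N, and the moment rises again. I release and withdraw.

Request:
apply_moves(moves="0.03 0 0 0 -0.02; 0.07 0 0 0 0; 0.07 0 0 0 0; 0.07 0 0 0 0; 0.07 0 -0.015 0 0; 0.07 0 -0.03 0 0; 0.07 0 -0.04 0 0; 0.07 0 -0.04 0 0; 0.07 0 -0.03 0 0; 0.07 0 0 0 0")

```text
time: 24.92
position: [0.4053, -0.213, 0.2705]
orientation: [-0.256, 0.423, -0.578, 0.649]
force: [0.6, 0.1, -0.5]
gripper_width: 0.0698
```

```bash
python3 st.py
python3 - <<'E'
from h import *
im=cv2.cvtColor(manip.read_camera("wrist"),cv2.COLOR_RGB2BGR); im2=cv2.cvtColor(manip.read_camera("scene"),cv2.COLOR_RGB2BGR)
c,H=hub(); S=manip.camera_model("scene")
print([((proj(S,c+H@[0,0,z])-[90,180])*[3.75,4.8]).round() for z in (0,.06)])
cv2.imwrite("pics/c6.png",np.hstack([cv2.resize(im[100:400,130:430],(400,400)),cv2.resize(im2[180:280,90:190],(400,400),interpolation=2)]))
E
```

```text
[ 0.4053 -0.213   0.2705] t 24.925 w 0.06982121731786368
q [ 0.5607  0.004   0.2299  2.2159 -0.7934  0.82   -0.3544]
F [ 0.5711  0.0827 -0.5493]
tool x [-0.0274 -0.967  -0.2534] y [ 0.5342  0.2    -0.8214] tilt 34.77807729407778 az 20.52986771386888
FOOT [-0.0106  0.0015  0.1644] y [ 0.0832 -0.0097 -0.9965] sq -0.47339485356953687 Fhub [ 0.2118 -0.1323 -0.7566] Mhub [ 0.0381  0.5803 -0.0563]
[array([278., 374.]), array([202., 205.])]
```

View pics/c6.png

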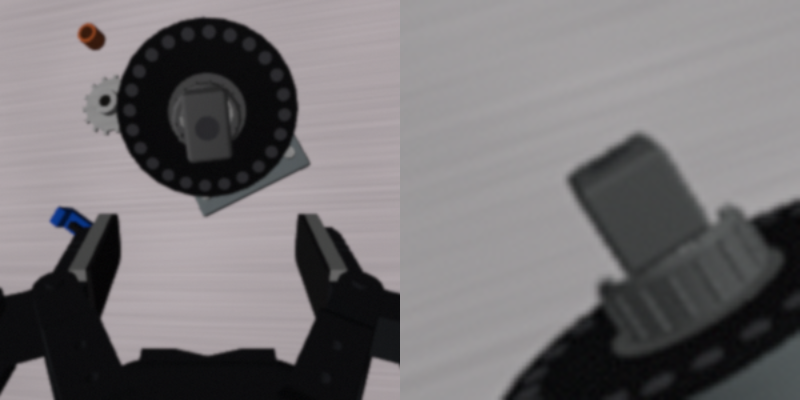

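The last view shows the nut down on the seed plate and concentric with it, at (205,112) in a plate centred at about (208,107). The arm is clear and the sprocket, brush holder and bushing are where they lay. Handing in.

```bash
python3 -c "
from station import manip
print(manip.finish_job())"
```

```text
the job is handed in; nothing more can be done
None
```

The nut is screwed down on the hub and released, and I handed the job in at about 25 s of the 72 s allowed. No verdict was reported.

**What I did**
- **Grasp and tilt:** I gripped the nut across its 34 mm. The moves have no tilt axis, so I tilted the tool by stretching the arm to its reach limits.
- **Setting on:** I set the nut on the thread, grip along the slope. I then let go briefly so it could sit square, and gripped it again.
- **Backward:** at about 0.7 rad it dropped roughly 8.9 mm (9 expected).
- **Forward:** it then turned forward to a firm stop, about 1.1–1.2 rad on. It came down about 3.7 mm more (4 expected).

**Last checks**
- **At the stop:** after a second grip it held the same height under 17 N, and the turning moment rose again at about the same angle.
- **Final pictures:** the nut is down on the seed plate and on its axis. The gripper is clear, and the sprocket, brush holder and bushing appear not to have moved.

**What disagreed or is uncertain**
- **Height:** the views disagreed on the plate's height by 3–4 mm. My computed height for the nut reads about 4.6 mm too high, so "home" rests on the measured drops and the stop, not on an absolute height.
- **Tilt:** the tool ended about 5° steeper than the hub axis, which the nut's play on the post took up.
- **Joint limits:** joint 6 read 2.002 against its listed limit of 2 during the tilting, and joint 5 came within 0.01 of its own. No fault was reported for either.
- **Slip:** the nut slipped about 0.3 rad in the pads at the end stop.

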